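# Put the T-handle pins back in their racks by length

### The arm

A 7-joint arm with a two-finger parallel gripper is mounted at the origin on the work surface. World frame = base frame: x ahead of the robot, y to its left, z up, the work surface at z = 0. Lengths are in m, angles in rad, forces in N, time in s.
With the tool pointing down it reaches from about 0.35 to 0.9 m from the base axis. Payload 8.1 kg.
Tool frame: the origin (TCP) lies between the finger pads; the fingertips stand tcp_to_tips ahead of it and the grasp point (between the pads) is the TCP (tcp_to_tips is the distance from the TCP to the fingertips, in m); z points along the fingers, y is the line along which they close (so a half turn about z gives the same grasp; the last joint's range is limited). The gripper opens to 92 mm and grips with 3 to 60 N. Pads are 19 mm wide; open, the fingers measure 130 mm over their backs; the gripper's body (75 mm by 190 mm) begins 47 mm behind the grasp point.
Start: joints at [1.025, 0.434, 0.025, 1.573, -0.012, 1.134, -0.075], TCP at [0.268, -0.565, 0.246] pointing down, gripper open.
Joint ranges: [-2.62, 2.62], [-0.44, 2.09], [-1.27, 1.32], [0.08, 2.57], [-1.32, 4.46], [0.12, 2], [-2.74, 2.74]. Speed limits (rad/s): [2.22, 2.22, 3.01, 3.01, 3.14, 3.14, 3.14].

### API

Orientations are given as a 3x3 rotation matrix whose columns are the frame's x, y, z axes.
In Python, from plant import * gives the robot as it stands.
- The arm moves only by the tool servo_tool, never from a script. Its argument "plan" is a list of rows, each an object with "gripper": the opening, from 0 (shut) to 1 (fully open); "offset": the shift along the tool's x, y, z as a fraction of full scale, a list of three; "turn": the turn, a rotation vector about the tool's x, y, z as a fraction of full scale, a list of three. A call has exactly 8 rows; each row shifts and turns the commanded pose from where the row before left it, along the tool's axes as they then stand; what a row does not reach is not made up. Full scale, the value 1, is 200 mm for a shift and 60 degrees for a turn. A row lasts 1/8 s, in which the tool goes at most 62.5 mm and 10.7 degrees, less where a joint would pass 70% of its speed; a pose out of reach is approached as far as the arm can. A call with a number of a shift or a turn outside -1 to 1 is refused whole. A call with a gripper value outside its range is refused whole. The fingers move at their own pace and stop on an object; "force" is the grip in N (left out, the last holds). Time passes only in rows, so rows that do not move let the fingers close, or fill a call up. It gives the time, the measured TCP pose, the force, the opening and the grip force at its end, in the units of the state.
- get_state(): the state, without advancing time (a new reading comes with each control period).
- get_image(name): name is "scene" or "top" or "wrist"; returns a dict with "pixels" (400x640x3 uint8, blue, green, red), "intrinsics" (3x3 intrinsics, pixels), "k1" (the pictures are not rectified: a ray, as slopes to the right and down, at radius r is drawn at 1 + k1 r^2 times it, then the intrinsics apply), "R" (3x3) and "t" (3): a world point X has camera coordinates R X + t. Camera axes: x right, y down, z forward; pixel columns grow to the right and rows downward; lengths in m; the calibration is good to about 2 mm. A picture is of the moment at which its call begins. There is no depth.
- hand_in(): hands the job in; it is judged then, once.
Trained networks look in a picture, given as the dict that the camera call returned (one of the last four; its "shot" number tells which), for a name from the list of things; names that differ only in an ending like _2 or _b are one class to them, and where a whole thing is asked for, a point or a joint stands for the part that bears it (a point fixed in the world has none). Each returns a list of dicts, best first, with "conf" (0 to 1); they miss things now and then, are a little off and sometimes report something else, mostly with a low value. They report only what shows in the picture. A call takes as long as a camera call. They do not tell look-alikes from the thing itself.
- spot_in(query, picture): "position" ([x, y, z] in m, in world coordinates, good to about 4 mm: the middle of the surface that is visible of it).
- outline_of(query, picture): "mask" (400x640 bool, what is visible of it).
The state is a dict: "time": time; "joint_pos": joint angles; "qvel": joint speeds; "joint_efforts": joint torques, N m; "tool_pos": TCP position; "eef_rot": TCP orientation; "ft_force": force on the tool from outside, world axes, zero at the start; "ft_torque": the same for the moment, N m; "gripper_width": opening from 0.0 (shut) to 1.0 (fully open); "grasp_force": force on a finger pad.
Only numpy, scipy, OpenCV 4.12 (cv2) and the standard library are available. Lean on these libraries where they do the work, as an engineer would, in place of code of your own. Each camera call takes 0.05 s, during which the arm holds its last target. There are 200 camera calls.

### The job

Three loose steel T-handle pins on the bench differ only in length, and each of the three green racks holds one pin of one length with an empty place beside it. Lay each loose pin in the empty place of the rack made for its length, lying level in its notches between the end plates with its handle towards the same side as the pin already there. Set the pins down gently, do not drop them in, and leave the pins already in the racks where they are.

Things in the scene. Friction and masses are not known exactly. Their poses are not given: they have to be found in the camera images.
- pin_short_centre (a point): The shortest loose T-handle pin, 80 mm long over all: round steel shank 14 mm thick, at one end a round cross handle 14 mm thick, 40 mm wide. The point is on the shank's axis, half-way along the 80 mm, near its balance point. x runs from handle to tip, y along the cross handle, z up. Starts flat on the bench (point 7 mm up) at yaw 1.02 to 2.12 rad; 85 to 200 g.
- pin_short_handle (a point): The middle of that pin's cross handle, 33 mm from the centre point towards -x. Axes as the pin's.
- pin_short_tip (a point): The tip end of that pin, on its axis, 40 mm from the centre point towards +x. Axes as the pin's.
- pin_mid_centre (a point): The middle-length loose T-handle pin, 98 mm long over all: round steel shank 14 mm thick, at one end a round cross handle 14 mm thick, 40 mm wide. The point is on the shank's axis, half-way along the 98 mm, near its balance point. x runs from handle to tip, y along the cross handle, z up. Starts flat on the bench (point 7 mm up) at yaw 1.02 to 2.12 rad; 85 to 200 g.
- pin_mid_handle (a point): The middle of that pin's cross handle, 42 mm from the centre point towards -x. Axes as the pin's.
- pin_mid_tip (a point): The tip end of that pin, on its axis, 49 mm from the centre point towards +x. Axes as the pin's.
- pin_long_centre (a point): The longest loose T-handle pin, 116 mm long over all: round steel shank 14 mm thick, at one end a round cross handle 14 mm thick, 40 mm wide. The point is on the shank's axis, half-way along the 116 mm, near its balance point. x runs from handle to tip, y along the cross handle, z up. Starts flat on the bench (point 7 mm up) at yaw 1.02 to 2.12 rad; 85 to 200 g.
- pin_long_handle (a point): The middle of that pin's cross handle, 51 mm from the centre point towards -x. Axes as the pin's.
- pin_long_tip (a point): The tip end of that pin, on its axis, 58 mm from the centre point towards +x. Axes as the pin's.
- place_short (a point): Empty place in the rack for 80 mm pins (right one of its two, as the robot sees it): where the pin's centre point lies when seated, level, 26 mm over the bench. x is the direction from handle to tip (away from the robot, yaw within 0.12 rad), z up. The shank rests in 90-degree V notches, 29 mm high at their tops; the pin's underside is then 19 mm over the bench.
- rack_short: Fixed green steel rack for 80 mm pins, 122 mm wide, 96 mm long, two places 60 mm apart; origin under its centre, axes as its place's. Two notched cross rails, 6 mm thick, stand 18.5 mm to -x and 23 mm to +x; between them fingers can reach down to the base plate (4 mm high). End plates 31 mm high, 88 mm apart inside, leave the right pin 4 mm at each end.
- stock_short_centre (a point): Centre of the 80 mm pin already lying in the other place of that rack, its handle towards the robot; same shape and axes as the loose pin.
- place_mid (a point): Empty place in the rack for 98 mm pins (left one of its two, as the robot sees it): where the pin's centre point lies when seated, level, 26 mm over the bench. x is the direction from handle to tip (away from the robot, yaw within 0.12 rad), z up. The shank rests in 90-degree V notches, 29 mm high at their tops; the pin's underside is then 19 mm over the bench.
- rack_mid: Fixed green steel rack for 98 mm pins, 122 mm wide, 114 mm long, two places 60 mm apart; origin under its centre, axes as its place's. Two notched cross rails, 6 mm thick, stand 27.5 mm to -x and 32 mm to +x; between them fingers can reach down to the base plate (4 mm high). End plates 31 mm high, 106 mm apart inside, leave the right pin 4 mm at each end.
- stock_mid_centre (a point): Centre of the 98 mm pin already lying in the other place of that rack, its handle towards the robot; same shape and axes as the loose pin.
- place_long (a point): Empty place in the rack for 116 mm pins (right one of its two, as the robot sees it): where the pin's centre point lies when seated, level, 26 mm over the bench. x is the direction from handle to tip (away from the robot, yaw within 0.12 rad), z up. The shank rests in 90-degree V notches, 29 mm high at their tops; the pin's underside is then 19 mm over the bench.
- rack_long: Fixed green steel rack for 116 mm pins, 122 mm wide, 132 mm long, two places 60 mm apart; origin under its centre, axes as its place's. Two notched cross rails, 6 mm thick, stand 36.5 mm to -x and 41 mm to +x; between them fingers can reach down to the base plate (4 mm high). End plates 31 mm high, 124 mm apart inside, leave the right pin 4 mm at each end.
- stock_long_centre (a point): Centre of the 116 mm pin already lying in the other place of that rack, its handle towards the robot; same shape and axes as the loose pin.
Things that resemble listed ones, but are neither listed nor needed, are in the scene too. What is shaped like the part that bears pin_long_centre but turquoise is not meant. Leave any turquoise look-alike of the part that bears pin_short_centre alone.

How it is judged:
By the outcome, as a careful person would: the job done as asked, in the order asked, and still so for the second after the job is handed in, with the robot touching nothing.
It also fails if it takes over 72 s, if anything falls off the work surface, if the arm or the gripper's body presses on something with over 40 N, if the wrist force passes 120 N, or if a joint passes its speed limit or range.

## Working session

There is one attempt and no reset: what is moved stays moved. The work goes in short steps, Python scripts to look and compute and a tool call to move; the robot and the scene stay as the last step left them, time stands still between calls to the robot, and variables do not carry over. Pictures are saved under pics/ and viewed, at most 10 in all, crops included, and the job is handed in when it is done.

Besides the shell and the picture viewer there is one more tool, called after "Call:" as name(argument=value, ...) on one line, values as JSON. servo_tool: Moves the arm, as the interface text tells. Its arguments: {"type":"object","properties":{"plan":{"type":"array","items":{"type":"object","properties":{"gripper":{"type":"number"},"offset":{"type":"array","items":{"type":"number","minimum":-1,"maximum":1}},"turn":{"type":"array","items":{"type":"number","minimum":-1,"maximum":1}}}}},"force":{"type":"number"}},"required":["plan"]}

```bash
mkdir -p pics; ls
python3 - <<'E'
from plant import *
import cv2,numpy as np
s=get_state();print({k:np.round(v,3).tolist() for k,v in s.items()})
for n in ["top","scene"]:
    p=get_image(n);cv2.imwrite(f"pics/{n}0.png",p["pixels"])
    print(n,p["intrinsics"],p["k1"],p["R"],p["t"])
    if n=="top":
        for q in ["pin_short_centre","pin_mid_centre","pin_long_centre","place_short","place_mid","place_long","rack_short","rack_mid","rack_long","stock_short_centre","stock_mid_centre","stock_long_centre"]:
            for d in spot_in(q,p): print(q,np.round(d["position"],3),round(d["conf"],2))
try: print(tcp_to_tips)
except Exception as e: print(e)
E
```

```text
pics
{'time': 0.0, 'joint_pos': [1.025, 0.435, 0.025, 1.574, -0.012, 1.134, -0.075], 'qvel': [0.001, -0.002, -0.0, -0.0, 0.001, -0.0, -0.0], 'joint_efforts': [-0.0, -66.785, 0.985, -31.447, -0.061, 0.043, 0.0], 'tool_pos': [0.268, -0.564, 0.245], 'eef_rot': [[0.904, 0.428, -0.001], [0.428, -0.904, 0.001], [-0.0, -0.002, -1.0]], 'ft_force': [0.374, 0.185, -0.291], 'ft_torque': [0.04, -0.036, -0.025], 'grasp_force': 0.0, 'gripper_width': 1.001}
top [[415.07266878   0.         317.563538  ]
 [  0.         415.07266878 201.62323105]
 [  0.           0.           1.        ]] -0.09064142178887066 [[ 0.01987667 -0.99975511 -0.00972841]
 [-0.99788489 -0.01923526 -0.06209466]
 [ 0.06189232  0.01094207 -0.99802285]] [0.03255227 0.49540235 0.83949082]
pin_short_centre [0.444 0.187 0.018] 0.81
pin_short_centre [0.351 0.326 0.013] 0.56
pin_short_centre [ 0.432 -0.218  0.007] 0.34
pin_short_centre [ 0.415 -0.014  0.01 ] 0.15
pin_mid_centre [ 0.433 -0.218  0.008] 0.77
pin_long_centre [0.322 0.124 0.01 ] 0.74
pin_long_centre [ 0.419 -0.014  0.017] 0.56
place_short [ 0.622 -0.175  0.001] 0.62
place_
[... 240 characters left out ...]
0.006] 0.95
rack_mid [ 0.434 -0.214  0.013] 0.28
rack_long [ 0.646 -0.008  0.004] 0.84
stock_short_centre [ 0.604 -0.135  0.034] 0.73
stock_mid_centre [0.599 0.134 0.031] 0.62
stock_mid_centre [ 0.415 -0.016  0.016] 0.55
stock_mid_centre [0.619 0.033 0.031] 0.51
stock_mid_centre [0.444 0.194 0.018] 0.23
stock_long_centre [0.616 0.036 0.034] 0.87
stock_long_centre [ 0.62  -0.173  0.004] 0.22
scene [[440.6454529   0.        319.6734175]
 [  0.        440.6454529 198.7970802]
 [  0.          0.          1.       ]] -0.06891935711286719 [[ 0.53220997  0.84657728 -0.00771084]
 [ 0.63379461 -0.40444726 -0.65933816]
 [-0.56129933  0.34601925 -0.75180698]] [-0.28333697 -0.23698788  1.30438605]
0.019
```

View pics/top0.png

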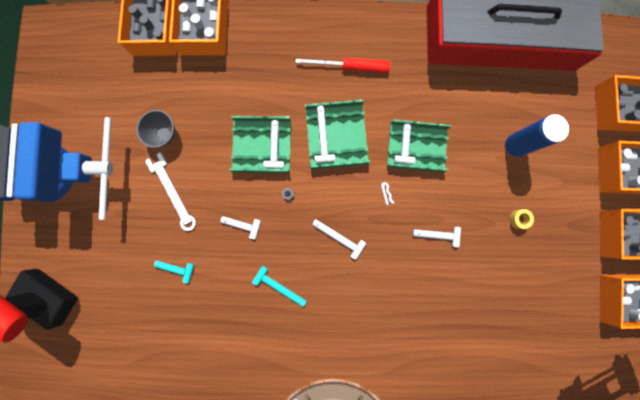

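The top view shows three silver pins at about (240,228) short, (338,238) long and (438,236) mid, with tips to the left. The turquoise look-alikes at (175,270) and (280,287) are to be left alone. The racks are at (262,144) mid, empty place on the left; (337,134) long, empty on the right; and (418,146) short, empty on the right. Next I'll fit T templates to the silver pixels.

```bash
cat > h.py <<'E'
from plant import *
import cv2,numpy as np
from scipy.optimize import minimize
def project(p,X):
    c=np.asarray(X)@p["R"].T+p["t"]; s=c[...,:2]/c[...,2:]
    s=s*(1+p["k1"]*(s**2).sum(-1,keepdims=True))
    K=p["intrinsics"]; return s*[K[0,0],K[1,1]]+K[:2,2]
RES=0.0005
def rectify(p,c,h,half=0.1):
    n=int(2*half/RES); g=(np.arange(n)+.5)*RES-half
    X,Y=np.meshgrid(c[0]+g,c[1]+g,indexing="ij")
    m=project(p,np.stack([X,Y,0*X+h],-1)).astype(np.float32)
    return cv2.remap(p["pixels"],m[...,0],m[...,1],cv2.INTER_LINEAR),X,Y
def silver(im):
    hsv=cv2.cvtColor(im,cv2.COLOR_BGR2HSV); return (hsv[...,1]<70)&(hsv[...,2]>110)
def sd_box(u,v,a,b):  # soft membership
    d=np.maximum(np.abs(u)-a,np.abs(v)-b); return 1/(1+np.exp(np.clip(d/0.0006,-30,30)))
def fit_pin(p,c,h,L,yaws,w=None):
    im,X,Y=rectify(p,c,h); m=silver(im)
    n,lab,st,ce=cv2.connectedComponentsWithStats(m.astype(np.uint8))
    # largest component near centre
    k=max(range(1,n),key=lambda i:st[i,4]*np.exp(-np.hypot(*(ce[i]-len(m)/2))/60)); m=(lab==k)
    if m.any()==0: return None
    x0,y0=X[m].mean(),Y[m].mean(); m=m[::2,::2]; X=X[::2,::2];Y=Y[::2,::2]
    def cost(q):
        x,y,t=q; u=(X-x)*np.cos(t)+(Y-y)*np.sin(t); v=-(X-x)*np.sin(t)+(Y-y)*np.cos(t)
        f=np.maximum(sd_box(u,v,L/2,.007),sd_box(u+L/2-.007,v,.007,.02))
        return 1-np.minimum(f,m).sum()/np.maximum(f,m).sum()
    best=min((minimize(cost,[x0,y0,t],method="Nelder-Mead",options=dict(initial_simplex=np.array([[x0,y0,t],[x0+.01,y0,t],[x0,y0+.01,t],[x0,y0,t+.2]]),xatol=1e-4,fatol=1e-4)) for t in yaws),key=lambda r:r.fun)
    return best.x,1-best.fun
E
python3 - <<'E'
from h import *
p=get_image("top")
for n,c in dict(a=(.444,.187),b=(.415,-.014),c=(.432,-.218)).items():
    for L in (.08,.098,.116): print(n,L,*[np.round(v,4) for v in fit_pin(p,c,.007,L,[1.2,1.57,2.0])])
for n,c,L in [("short",(.604,-.135),.08),("mid",(.599,.134),.098),("long",(.618,.035),.116)]:
    print(n,*[np.round(v,4) for v in fit_pin(p,c,.026,L,[0])])
im=cv2.resize(p["pixels"][90:270,200:480],None,fx=2.8,fy=2.8,interpolation=cv2.INTER_CUBIC);cv2.imwrite("pics/crop1.png",im)
E
```

```text
a 0.08 [0.4446 0.2044 1.305 ] 0.8144
a 0.098 [0.4468 0.2123 1.3038] 0.7415
a 0.116 [0.4492 0.2209 1.3037] 0.6592
b 0.08 [ 0.4147 -0.0146  1.0315] 0.6219
b 0.098 [ 0.4194 -0.0069  1.0313] 0.7269
b 0.116 [4.2390e-01 6.0000e-04 1.0288e+00] 0.827
c 0.08 [ 0.4305 -0.2151  1.4872] 0.6958
c 0.098 [ 0.4312 -0.2065  1.4912] 0.8095
c 0.116 [ 0.4318 -0.1984  1.4909] 0.7393
short [ 0.6184 -0.1366 -0.069 ] 0.7829
mid [ 0.6121  0.1347 -0.0018] 0.8018
long [0.635  0.0352 0.1056] 0.813
```

View pics/crop1.png

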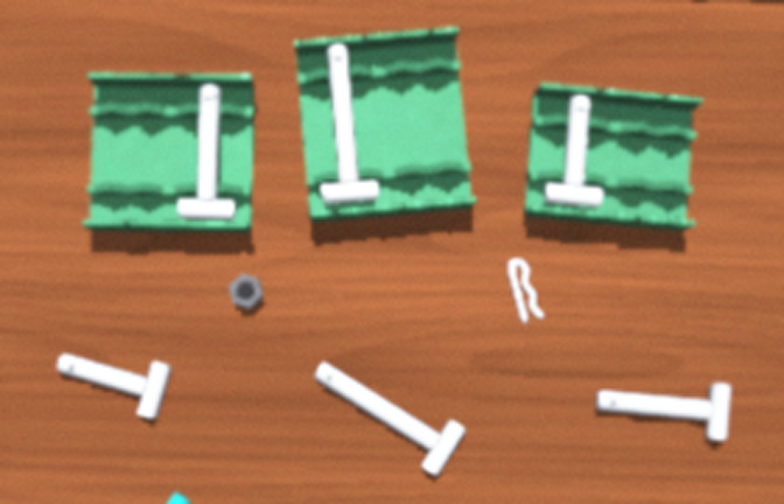

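The crop confirms the choice: silver short on the left (115,380), long in the centre (390,420), mid on the right (665,405). Racks from left to right are mid, long, short. I'll start with the mid pin, first moving above it.

```bash
cat >> h.py <<'E'
def plan(x,y,z,yaw,n=7,s=None):
    s=s or get_state(); R=s["eef_rot"]; psi=np.arctan2(R[1,0],R[0,0]); d=np.array([x,y,z])-s["tool_pos"]
    dy=(yaw-psi+np.pi)%(2*np.pi)-np.pi
    print("tool",np.round(s["tool_pos"],4),"yaw",round(psi,4),"tilt",np.round(R[:2,2],4),"j",np.round(s["joint_pos"],2),"d",np.round(d,4),"dyaw",round(dy,4))
    for i in range(n):
        c,q=np.cos(psi+dy*i/n),np.sin(psi+dy*i/n); e=d/n/.2
        print([round(float(v),4) for v in (c*e[0]+q*e[1],q*e[0]-c*e[1],-e[2])],"turn",round(float(-dy/n/np.radians(60)),4))
E
python3 -c "
from h import *
plan(.431,-.2065,.2,1.491,7)"
```

```text
tool [ 0.2678 -0.5648  0.2458] yaw 0.4427 tilt [ 0.0001 -0.0001] j [ 1.03  0.43  0.02  1.57 -0.01  1.13 -0.08] d [ 0.1632  0.3583 -0.0458] dyaw 1.0483
[0.215, -0.1813, 0.0327] turn -0.143
[0.2396, -0.1472, 0.0327] turn -0.143
[0.2589, -0.1098, 0.0327] turn -0.143
[0.2724, -0.0699, 0.0327] turn -0.143
[0.2797, -0.0285, 0.0327] turn -0.143
[0.2809, 0.0135, 0.0327] turn -0.143
[0.2757, 0.0553, 0.0327] turn -0.143
```

Call:
servo_tool(plan=[{"gripper": 1, "offset": [0.215, -0.181, 0.033], "turn": [0, 0, -0.143]}, {"gripper": 1, "offset": [0.24, -0.147, 0.033], "turn": [0, 0, -0.143]}, {"gripper": 1, "offset": [0.259, -0.11, 0.033], "turn": [0, 0, -0.143]}, {"gripper": 1, "offset": [0.272, -0.07, 0.033], "turn": [0, 0, -0.143]}, {"gripper": 1, "offset": [0.28, -0.029, 0.033], "turn": [0, 0, -0.143]}, {"gripper": 1, "offset": [0.281, 0.014, 0.033], "turn": [0, 0, -0.143]}, {"gripper": 1, "offset": [0.276, 0.055, 0.033], "turn": [0, 0, -0.143]}, {"gripper": 0.6, "offset": [0, 0, 0], "turn": [0, 0, 0]}])

```text
time: 1.75
tool_pos: [0.4327, -0.2019, 0.1996]
eef_rot: [[0.071, 0.998, 0.001], [0.997, -0.071, 0.002], [0.002, 0.001, -1.0]]
ft_force: [-0.6, -1.1, -0.6]
gripper_width: 0.937
grasp_force: 0.0
```

Run:
```python
from h import *
p=get_image("wrist");cv2.imwrite("pics/w1.png",p["pixels"])
print(p["R"],p["t"])
r=fit_pin(p,(.431,-.2065),.007,.098,[1.49]);print(r)
x,y,t=r[0]
plan(x,y,.021,t,6)
```

```text
[[ 9.97512476e-01 -7.04884192e-02 -4.92083130e-04]
 [-6.74270400e-02 -9.56178559e-01  2.84914299e-01]
 [-2.05536779e-02 -2.84172388e-01 -9.58552868e-01]] [-0.4446683  -0.18592079  0.29770716]
(array([ 0.43098688, -0.20775367,  1.49402082]), np.float64(0.8575872153414158))
tool [ 0.4317 -0.2046  0.1996] yaw 1.4948 tilt [0.0002 0.0003] j [ 0.62  0.27 -0.36  1.96  0.12  0.93  0.13] d [-0.0007 -0.0031 -0.1786] dyaw -0.0008
[-0.0026, -0.0004, 0.1488] turn 0.0001
[-0.0026, -0.0004, 0.1488] turn 0.0001
[-0.0026, -0.0004, 0.1488] turn 0.0001
[-0.0026, -0.0004, 0.1488] turn 0.0001
[-0.0026, -0.0004, 0.1488] turn 0.0001
[-0.0026, -0.0004, 0.1488] turn 0.0001
```

View pics/w1.png

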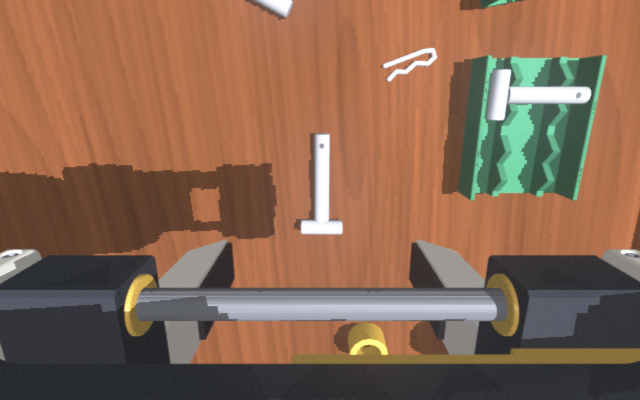

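The wrist view shows the mid pin at (321,185), between the fingers, with its handle at (321,227) and the short rack on the right. The fit agrees with the top camera, so I'll descend and grip.

Call:
servo_tool(plan=[{"gripper": 0.5, "offset": [-0.003, 0, 0.15], "turn": [0, 0, 0]}, {"gripper": 0.5, "offset": [-0.003, 0, 0.15], "turn": [0, 0, 0]}, {"gripper": 0.5, "offset": [-0.003, 0, 0.15], "turn": [0, 0, 0]}, {"gripper": 0.5, "offset": [-0.003, 0, 0.15], "turn": [0, 0, 0]}, {"gripper": 0.5, "offset": [-0.003, 0, 0.15], "turn": [0, 0, 0]}, {"gripper": 0.5, "offset": [0, 0, 0.143], "turn": [0, 0, 0]}, {"gripper": 0.4, "offset": [0, 0, 0], "turn": [0, 0, 0]}, {"gripper": 0, "offset": [0, 0, 0], "turn": [0, 0, 0]}], force=30)

```text
time: 2.8
tool_pos: [0.4305, -0.2108, 0.0209]
eef_rot: [[0.082, 0.997, -0.0], [0.997, -0.082, -0.001], [-0.001, -0.0, -1.0]]
ft_force: [0.2, -0.2, 0.2]
gripper_width: 0.338
grasp_force: 0.0
```

Call:
servo_tool(plan=[{"gripper": 0, "offset": [0, 0, 0], "turn": [0, 0, 0]}, {"gripper": 0, "offset": [0, 0, 0], "turn": [0, 0, 0]}, {"gripper": 0, "offset": [0, 0, 0], "turn": [0, 0, 0]}, {"gripper": 0, "offset": [0, 0, 0], "turn": [0, 0, 0]}, {"gripper": 0, "offset": [0, 0, 0], "turn": [0, 0, 0]}, {"gripper": 0, "offset": [0, 0, 0], "turn": [0, 0, 0]}, {"gripper": 0, "offset": [0, 0, 0], "turn": [0, 0, 0]}, {"gripper": 0, "offset": [0, 0, 0], "turn": [0, 0, 0]}])

```text
time: 3.8
tool_pos: [0.4309, -0.2097, 0.0211]
eef_rot: [[0.08, 0.997, 0.0], [0.997, -0.08, -0.0], [-0.0, 0.0, -1.0]]
ft_force: [-0.9, -3.8, 5.3]
gripper_width: 0.141
grasp_force: 30.0
```

Run:
```python
from h import *
s=get_state();print(s["gripper_width"],s["grasp_force"],s["ft_force"])
# mid place from stock: 60mm left
x,y,t=.6121,.1347,-.0018
plan(x-.06*np.sin(t),y+.06*np.cos(t),.13,t,10)
```

```text
0.1409727625625589 29.994433522224426 [-0.93387292 -3.75638404  5.33263053]
tool [ 0.4309 -0.2097  0.0211] yaw 1.4907 tilt [ 0.0003 -0.0004] j [ 0.54  0.54 -0.26  2.12  0.28  0.51 -0.01] d [0.1813 0.4044 0.1089] dyaw -1.4925
[0.2088, 0.0742, -0.0545] turn 0.1425
[0.2175, 0.0423, -0.0545] turn 0.1425
[0.2214, 0.0095, -0.0545] turn 0.1425
[0.2203, -0.0235, -0.0545] turn 0.1425
[0.2144, -0.056, -0.0545] turn 0.1425
[0.2037, -0.0873, -0.0545] turn 0.1425
[0.1884, -0.1166, -0.0545] turn 0.1425
[0.169, -0.1433, -0.0545] turn 0.1425
[0.1458, -0.1668, -0.0545] turn 0.1425
[0.1194, -0.1867, -0.0545] turn 0.1425
```

Call:
servo_tool(plan=[{"gripper": 0, "offset": [0, 0, -0.1], "turn": [0, 0, 0]}, {"gripper": 0, "offset": [0, 0, -0.22], "turn": [0, 0, 0]}, {"gripper": 0, "offset": [0, 0, -0.225], "turn": [0, 0, 0]}, {"gripper": 0, "offset": [0.209, 0.074, 0], "turn": [0, 0, 0.1425]}, {"gripper": 0, "offset": [0.217, 0.042, 0], "turn": [0, 0, 0.1425]}, {"gripper": 0, "offset": [0.221, 0.01, 0], "turn": [0, 0, 0.1425]}, {"gripper": 0, "offset": [0.22, -0.024, 0], "turn": [0, 0, 0.1425]}, {"gripper": 0, "offset": [0.214, -0.056, 0], "turn": [0, 0, 0.1425]}])

```text
time: 4.8
tool_pos: [0.5208, -0.0053, 0.1293]
eef_rot: [[0.738, 0.675, -0.002], [0.675, -0.738, 0.001], [-0.001, -0.001, -1.0]]
ft_force: [0.0, -0.3, -0.8]
gripper_width: 0.14
grasp_force: 30.0
```

Call:
servo_tool(plan=[{"gripper": 0, "offset": [0.204, -0.087, 0], "turn": [0, 0, 0.1425]}, {"gripper": 0, "offset": [0.188, -0.117, 0], "turn": [0, 0, 0.1425]}, {"gripper": 0, "offset": [0.169, -0.143, 0], "turn": [0, 0, 0.1425]}, {"gripper": 0, "offset": [0.146, -0.167, 0], "turn": [0, 0, 0.1425]}, {"gripper": 0, "offset": [0.119, -0.187, 0], "turn": [0, 0, 0.1425]}, {"gripper": 0, "offset": [0, 0, 0], "turn": [0, 0, 0]}, {"gripper": 0, "offset": [0, 0, 0], "turn": [0, 0, 0]}, {"gripper": 0, "offset": [0, 0, 0], "turn": [0, 0, 0]}])

```text
time: 5.8
tool_pos: [0.6112, 0.1935, 0.1296]
eef_rot: [[1.0, -0.002, -0.001], [-0.002, -1.0, -0.001], [-0.001, 0.001, -1.0]]
ft_force: [0.3, -0.0, -1.7]
gripper_width: 0.139
grasp_force: 30.0
```

Run:
```python
from h import *
p=get_image("wrist");t=get_image("top")
x,y,a=.6121,.1347,-.0018
plan(x-.06*np.sin(a),y+.06*np.cos(a),.04,a,8)
print("stock wrist",fit_pin(p,(.612,.135),.026,.098,[0]))
c=get_state()["tool_pos"]
# rack in wrist at z=31, and overlay
im,X,Y=rectify(p,(.612,.165),.031,.1)
a1=cv2.rotate(im,cv2.ROTATE_180)
b,_,_=rectify(t,(.612,.165),.031,.1); b=cv2.rotate(b,cv2.ROTATE_180)
cv2.imwrite("pics/w2.png",np.hstack([a1,b]))
cv2.imwrite("pics/w2b.png",p["pixels"])
```

```text
tool [0.6115 0.1936 0.1299] yaw -0.0025 tilt [-0.0004 -0.0004] j [-0.38  0.57 -0.02  1.66  0.01  0.92 -1.97] d [ 0.0007  0.0011 -0.0899] dyaw 0.0007
[0.0004, -0.0007, 0.0562] turn -0.0001
[0.0004, -0.0007, 0.0562] turn -0.0001
[0.0004, -0.0007, 0.0562] turn -0.0001
[0.0004, -0.0007, 0.0562] turn -0.0001
[0.0004, -0.0007, 0.0562] turn -0.0001
[0.0004, -0.0007, 0.0562] turn -0.0001
[0.0004, -0.0007, 0.0562] turn -0.0001
[0.0004, -0.0007, 0.0562] turn -0.0001
stock wrist (array([ 6.19087452e-01,  1.33697503e-01, -2.56711322e-04]), np.float64(0.5900089962723374))
```

View pics/w2.png

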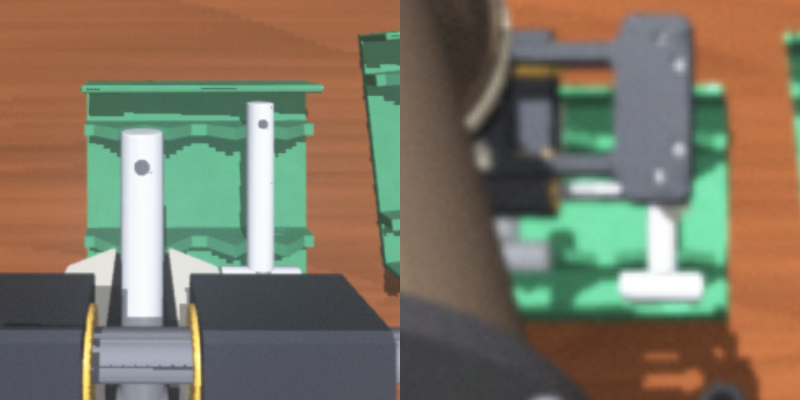

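View pics/w2b.png

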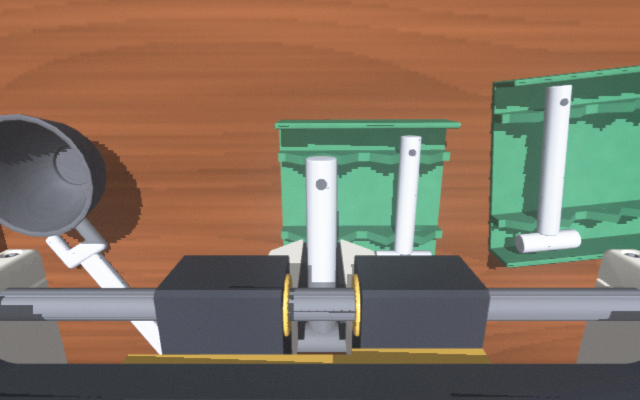

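```bash
cat >> h.py <<'E'
def tip(L,z,p=None):
    """tip of held pin in the wrist picture: silver column profile along tool x through TCP"""
    p=p or get_image("wrist"); s=get_state(); R=s["eef_rot"]
    u=np.arange(.015,.09,.0005); cnt=[]
    for v in np.arange(-.003,.0031,.001):
        X=s["tool_pos"]+np.outer(u,R[:,0])+v*R[:,1]; X[:,2]=z
        q=project(p,X).astype(np.float32)
        cnt.append(silver(cv2.remap(p["pixels"],q[:,:1],q[:,1:],cv2.INTER_LINEAR))[:,0])
    m=np.mean(cnt,0)>.5; e=u[np.where(m)[0].max()]
    print("tip ahead of TCP",e,"-> pin centre ahead",e-L/2, "cam",np.round(-p["R"].T@p["t"],3))
E
python3 - <<'E'
from h import *
p=get_image("wrist")
for z in (.116,.120,.123): tip(.098,z,p)
plan(.612,.194,.055,0,5)
E
```

```text
tip ahead of TCP 0.06550000000000004 -> pin centre ahead 0.016500000000000042 cam [0.688 0.194 0.268]
tip ahead of TCP 0.06600000000000004 -> pin centre ahead 0.017000000000000043 cam [0.688 0.194 0.268]
tip ahead of TCP 0.06600000000000004 -> pin centre ahead 0.017000000000000043 cam [0.688 0.194 0.268]
tool [0.6116 0.1938 0.13  ] yaw -0.0024 tilt [-0.0002 -0.0003] j [-0.38  0.57 -0.02  1.66  0.01  0.92 -1.97] d [ 0.0004  0.0002 -0.075 ] dyaw 0.0024
[0.0004, -0.0002, 0.075] turn -0.0005
[0.0004, -0.0002, 0.075] turn -0.0005
[0.0004, -0.0002, 0.075] turn -0.0005
[0.0004, -0.0002, 0.075] turn -0.0005
[0.0004, -0.0002, 0.075] turn -0.0005
```

The rectified picture puts the held pin's tip at x≈0.662, so its centre is about 2 mm ahead of the TCP, which matches the grasp. My tip helper caught something beyond the tip. I'll lower now.

Call:
servo_tool(plan=[{"gripper": 0, "offset": [-0.004, 0, 0.1], "turn": [0, 0, 0]}, {"gripper": 0, "offset": [-0.004, 0, 0.15], "turn": [0, 0, 0]}, {"gripper": 0, "offset": [0, 0, 0.1], "turn": [0, 0, 0]}, {"gripper": 0, "offset": [0, 0, 0.05], "turn": [0, 0, 0]}, {"gripper": 0, "offset": [0, 0, 0.025], "turn": [0, 0, 0]}, {"gripper": 0, "offset": [0, 0, 0.01], "turn": [0, 0, 0]}, {"gripper": 0, "offset": [0, 0, 0.006], "turn": [0, 0, 0]}, {"gripper": 0, "offset": [0, 0, 0.004], "turn": [0, 0, 0]}])

```text
time: 6.95
tool_pos: [0.6105, 0.195, 0.0416]
eef_rot: [[1.0, -0.001, 0.001], [-0.001, -1.0, 0.0], [0.001, -0.0, -1.0]]
ft_force: [-1.4, -1.6, 5.3]
gripper_width: 0.146
grasp_force: 30.0
```

Run:
```python
from h import *
s=get_state();print(s["tool_pos"],s["ft_force"],s["ft_torque"],s["gripper_width"])
```

```text
[0.61051831 0.19496157 0.04159217] [-1.3873316  -1.55638923  5.33838522] [-0.18019604  0.32168165 -0.02079638] 0.14606922459733876
```

Call:
servo_tool(plan=[{"gripper": 0, "offset": [0, 0, 0.004], "turn": [0, 0, 0]}, {"gripper": 0.16, "offset": [0, 0, 0], "turn": [0, 0, 0]}, {"gripper": 0.2, "offset": [0, 0, 0], "turn": [0, 0, 0]}, {"gripper": 0.3, "offset": [0, 0, 0], "turn": [0, 0, 0]}, {"gripper": 0.3, "offset": [0, 0, 0], "turn": [0, 0, 0]}, {"gripper": 0.3, "offset": [0, 0, -0.05], "turn": [0, 0, 0]}, {"gripper": 0.3, "offset": [0, 0, -0.25], "turn": [0, 0, 0]}, {"gripper": 0.5, "offset": [0, 0, -0.3], "turn": [0, 0, 0]}])

```text
time: 7.95
tool_pos: [0.6094, 0.1947, 0.1611]
eef_rot: [[1.0, -0.001, -0.002], [-0.001, -1.0, -0.001], [-0.002, 0.001, -1.0]]
ft_force: [0.9, 0.3, 0.4]
gripper_width: 0.369
grasp_force: 0.0
```

```bash
sed -i 's/np.arange(-.003,.0031,.001)/(-.005,.005)/; s/e=u\[np.where(m)\[0\].max()\]/e=u[np.where(~m)[0].min()]/' h.py; sed -i 's/u=np.arange(.015/u=np.arange(.02/' h.py
python3 - <<'E'
from h import *
p=get_image("wrist");print(get_state()["tool_pos"])
im,X,Y=rectify(p,(.612,.165),.026,.1)
cv2.imwrite("pics/w3.png",cv2.rotate(im,cv2.ROTATE_180))
plan(.4446,.2044,.17,1.305,8)
E
```

```text
[0.61352221 0.19625299 0.17067855]
tool [0.6135 0.1963 0.1707] yaw -0.0015 tilt [0.01   0.0041] j [-0.38  0.53 -0.02  1.62  0.01  0.99 -1.97] d [-0.1689  0.0081 -0.0007] dyaw 1.3065
[-0.1056, -0.0049, 0.0004] turn -0.156
[-0.1034, -0.022, 0.0004] turn -0.156
[-0.0984, -0.0385, 0.0004] turn -0.156
[-0.0908, -0.054, 0.0004] turn -0.156
[-0.0808, -0.0681, 0.0004] turn -0.156
[-0.0687, -0.0803, 0.0004] turn -0.156
[-0.0547, -0.0904, 0.0004] turn -0.156
[-0.0393, -0.0981, 0.0004] turn -0.156
```

View pics/w3.png

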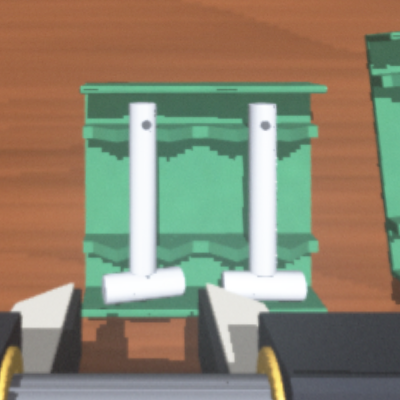

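Mid pin is seated beside the stock pin: tips at (143,108) and (262,108), handles at (143,285) and (264,285). Next is the short pin.

Call:
servo_tool(plan=[{"gripper": 0.5, "offset": [-0.106, -0.005, 0], "turn": [0, 0, -0.156]}, {"gripper": 0.5, "offset": [-0.103, -0.022, 0], "turn": [0, 0, -0.156]}, {"gripper": 0.5, "offset": [-0.098, -0.039, 0], "turn": [0, 0, -0.156]}, {"gripper": 0.5, "offset": [-0.091, -0.054, 0], "turn": [0, 0, -0.156]}, {"gripper": 0.5, "offset": [-0.081, -0.068, 0], "turn": [0, 0, -0.156]}, {"gripper": 0.5, "offset": [-0.069, -0.08, 0], "turn": [0, 0, -0.156]}, {"gripper": 0.5, "offset": [-0.055, -0.09, 0], "turn": [0, 0, -0.156]}, {"gripper": 0.5, "offset": [-0.039, -0.098, 0], "turn": [0, 0, -0.156]}])

```text
time: 9.0
tool_pos: [0.4408, 0.203, 0.1607]
eef_rot: [[0.257, 0.966, 0.001], [0.966, -0.257, 0.0], [0.0, 0.001, -1.0]]
ft_force: [0.3, -0.5, 0.0]
gripper_width: 0.502
grasp_force: 0.0
```

Run:
```python
from h import *
for i in range(4): p=get_image("wrist")
r=fit_pin(p,(.445,.204),.007,.08,[1.3]);print(r)
x,y,t=r[0]
plan(x,y,.021,t,5)
```

```text
(array([0.44446228, 0.20307839, 1.31057144]), np.float64(0.8573025233137143))
tool [0.4419 0.2029 0.1607] yaw 1.3026 tilt [0.0013 0.0003] j [-0.24  0.34 -0.38  1.99  0.17  0.84 -0.98] d [ 0.0026  0.0002 -0.1397] dyaw 0.008
[0.0008, 0.0024, 0.1397] turn -0.0015
[0.0008, 0.0024, 0.1397] turn -0.0015
[0.0008, 0.0024, 0.1397] turn -0.0015
[0.0008, 0.0025, 0.1397] turn -0.0015
[0.0008, 0.0025, 0.1397] turn -0.0015
```

Call:
servo_tool(plan=[{"gripper": 0.4, "offset": [0.002, 0.003, 0.17], "turn": [0, 0, -0.003]}, {"gripper": 0.4, "offset": [0.002, 0.003, 0.18], "turn": [0, 0, -0.003]}, {"gripper": 0.4, "offset": [0.002, 0.003, 0.18], "turn": [0, 0, -0.002]}, {"gripper": 0.4, "offset": [0.002, 0.003, 0.12], "turn": [0, 0, 0]}, {"gripper": 0.35, "offset": [0, 0, 0.048], "turn": [0, 0, 0]}, {"gripper": 0.3, "offset": [0, 0, 0], "turn": [0, 0, 0]}, {"gripper": 0, "offset": [0, 0, 0], "turn": [0, 0, 0]}, {"gripper": 0, "offset": [0, 0, 0], "turn": [0, 0, 0]}])

```text
time: 10.2
tool_pos: [0.4447, 0.204, 0.0211]
eef_rot: [[0.255, 0.967, 0.001], [0.967, -0.255, 0.0], [0.001, 0.001, -1.0]]
ft_force: [0.9, 0.5, 0.7]
gripper_width: 0.141
grasp_force: 30.0
```

Call:
servo_tool(plan=[{"gripper": 0, "offset": [0, 0, 0], "turn": [0, 0, 0]}, {"gripper": 0, "offset": [0, 0, 0], "turn": [0, 0, 0]}, {"gripper": 0, "offset": [0, 0, 0], "turn": [0, 0, 0]}, {"gripper": 0, "offset": [0, 0, 0], "turn": [0, 0, 0]}, {"gripper": 0, "offset": [0, 0, -0.1], "turn": [0, 0, 0]}, {"gripper": 0, "offset": [0, 0, -0.2], "turn": [0, 0, 0]}, {"gripper": 0, "offset": [0, 0, -0.22], "turn": [0, 0, 0]}, {"gripper": 0, "offset": [0, 0, 0], "turn": [0, 0, 0]}])

```text
time: 11.2
tool_pos: [0.4453, 0.2048, 0.1271]
eef_rot: [[0.254, 0.967, 0.004], [0.967, -0.254, 0.002], [0.003, 0.004, -1.0]]
ft_force: [-0.1, 0.6, -2.1]
gripper_width: 0.141
grasp_force: 30.0
```

Run:
```python
from h import *
s=get_state();print(s["gripper_width"],s["grasp_force"],s["ft_force"])
t=get_image("top")
# rack_short: green mask centre at z~.02 as check
x,y,a=fit_pin(t,(.604,-.135),.026,.08,[0])[0];print(x,y,a)
plan(x+.06*np.sin(a),y-.06*np.cos(a),.13,a,12)
im,X,Y=rectify(t,(.61,-.165),.031,.1);cv2.imwrite("pics/r4.png",cv2.rotate(im,cv2.ROTATE_180))
```

```text
0.14090008270391313 29.996682107448578 [-0.11810406  0.55832346 -2.10784045]
0.6183868720528175 -0.13654208829106523 -0.07114748145715527
tool [0.4444 0.204  0.1254] yaw 1.3137 tilt [0.002  0.0008] j [-0.25  0.39 -0.37  2.02  0.2   0.76 -1.  ] d [ 0.1697 -0.4004  0.0046] dyaw -1.3848
[-0.1434, 0.1108, -0.0019] turn 0.1102
[-0.1296, 0.1266, -0.0019] turn 0.1102
[-0.1142, 0.1407, -0.0019] turn 0.1102
[-0.0972, 0.1529, -0.0019] turn 0.1102
[-0.079, 0.1631, -0.0019] turn 0.1102
[-0.0597, 0.1711, -0.0019] turn 0.1102
[-0.0396, 0.1768, -0.0019] turn 0.1102
[-0.019, 0.1802, -0.0019] turn 0.1102
[0.0019, 0.1812, -0.0019] turn 0.1102
[0.0227, 0.1798, -0.0019] turn 0.1102
[0.0433, 0.1759, -0.0019] turn 0.1102
[0.0633, 0.1698, -0.0019] turn 0.1102
```

Call:
servo_tool(plan=[{"gripper": 0, "offset": [-0.143, 0.111, -0.003], "turn": [0, 0, 0.11]}, {"gripper": 0, "offset": [-0.13, 0.127, -0.003], "turn": [0, 0, 0.11]}, {"gripper": 0, "offset": [-0.114, 0.141, -0.003], "turn": [0, 0, 0.11]}, {"gripper": 0, "offset": [-0.097, 0.153, -0.003], "turn": [0, 0, 0.11]}, {"gripper": 0, "offset": [-0.079, 0.163, -0.003], "turn": [0, 0, 0.11]}, {"gripper": 0, "offset": [-0.06, 0.171, -0.003], "turn": [0, 0, 0.11]}, {"gripper": 0, "offset": [-0.04, 0.177, -0.003], "turn": [0, 0, 0.11]}, {"gripper": 0, "offset": [-0.019, 0.18, -0.002], "turn": [0, 0, 0.11]}])

```text
time: 12.25
tool_pos: [0.558, -0.065, 0.1286]
eef_rot: [[0.926, 0.376, -0.001], [0.376, -0.926, -0.0], [-0.001, -0.0, -1.0]]
ft_force: [1.3, 0.5, -1.3]
gripper_width: 0.14
grasp_force: 30.0
```

Call:
servo_tool(plan=[{"gripper": 0, "offset": [0.002, 0.181, 0], "turn": [0, 0, 0.11]}, {"gripper": 0, "offset": [0.023, 0.18, 0], "turn": [0, 0, 0.11]}, {"gripper": 0, "offset": [0.043, 0.176, 0], "turn": [0, 0, 0.11]}, {"gripper": 0, "offset": [0.063, 0.17, 0], "turn": [0, 0, 0.11]}, {"gripper": 0, "offset": [0, 0, 0], "turn": [0, 0, 0]}, {"gripper": 0, "offset": [0, 0, 0], "turn": [0, 0, 0]}, {"gripper": 0, "offset": [0, 0, 0], "turn": [0, 0, 0]}, {"gripper": 0, "offset": [0, 0, 0], "turn": [0, 0, 0]}])

```text
time: 13.25
tool_pos: [0.6143, -0.1955, 0.1292]
eef_rot: [[0.998, -0.067, -0.0], [-0.067, -0.998, 0.0], [-0.0, -0.0, -1.0]]
ft_force: [0.6, 0.0, -0.5]
gripper_width: 0.141
grasp_force: 30.0
```

Run:
```python
from h import *
p=get_image("wrist")
tip(.08,.12,p)
plan(.6141,-.1964,.04,-.070,8)
im,X,Y=rectify(p,(.616,-.166),.031,.1);a=cv2.rotate(im,cv2.ROTATE_180)
cv2.imwrite("pics/w4.png",np.hstack([a,cv2.imread("pics/r4.png")]))
```

```text
tip ahead of TCP 0.04000000000000002 -> pin centre ahead 2.0816681711721685e-17 cam [ 0.691 -0.2    0.268]
tool [ 0.6143 -0.1957  0.1292] yaw -0.0674 tilt [0.0001 0.0002] j [ 0.19  0.57  0.06  1.65 -0.04  0.92 -1.38] d [-0.0002 -0.0007 -0.0892] dyaw -0.0026
[-0.0001, 0.0004, 0.0558] turn 0.0003
[-0.0001, 0.0004, 0.0558] turn 0.0003
[-0.0001, 0.0004, 0.0558] turn 0.0003
[-0.0001, 0.0004, 0.0558] turn 0.0003
[-0.0001, 0.0004, 0.0558] turn 0.0003
[-0.0001, 0.0004, 0.0558] turn 0.0003
[-0.0001, 0.0004, 0.0558] turn 0.0003
[-0.0001, 0.0004, 0.0558] turn 0.0003
```

View pics/w4.png

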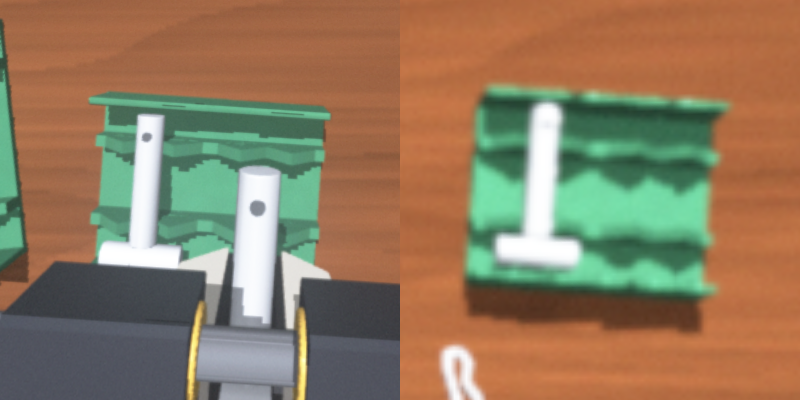

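The wrist view shows the short pin over the right, empty place, with its tip at (258,172) and the stock pin at (150,118). The rack's edge gives the place at (0.615,-0.197). Lowering now.

Call:
servo_tool(plan=[{"gripper": 0, "offset": [0, 0.005, 0.1], "turn": [0, 0, 0.002]}, {"gripper": 0, "offset": [0, 0, 0.15], "turn": [0, 0, 0]}, {"gripper": 0, "offset": [0, 0, 0.1], "turn": [0, 0, 0]}, {"gripper": 0, "offset": [0, 0, 0.05], "turn": [0, 0, 0]}, {"gripper": 0, "offset": [0, 0, 0.02], "turn": [0, 0, 0]}, {"gripper": 0, "offset": [0, 0, 0.01], "turn": [0, 0, 0]}, {"gripper": 0, "offset": [0, 0, 0.006], "turn": [0, 0, 0]}, {"gripper": 0, "offset": [0, 0, 0.004], "turn": [0, 0, 0]}])

```text
time: 14.3
tool_pos: [0.6146, -0.1975, 0.0416]
eef_rot: [[0.998, -0.07, 0.001], [-0.07, -0.998, -0.0], [0.001, 0.0, -1.0]]
ft_force: [1.3, -0.4, -1.2]
gripper_width: 0.143
grasp_force: 30.0
```

Run:
```python
from h import *
s=get_state();print(s["tool_pos"],s["ft_force"],s["ft_torque"],s["gripper_width"])
```

```text
[ 0.61456826 -0.19745707  0.04159597] [ 1.29005292 -0.41375665 -1.21466448] [0.03267677 0.05060778 0.02399952] 0.14340964872682035
```

Call:
servo_tool(plan=[{"gripper": 0, "offset": [0, 0, 0.004], "turn": [0, 0, 0]}, {"gripper": 0, "offset": [0, 0, 0.003], "turn": [0, 0, 0]}, {"gripper": 0, "offset": [0, 0, 0], "turn": [0, 0, 0]}, {"gripper": 0, "offset": [0, 0, 0], "turn": [0, 0, 0]}, {"gripper": 0, "offset": [0, 0, 0], "turn": [0, 0, 0]}, {"gripper": 0, "offset": [0, 0, 0], "turn": [0, 0, 0]}, {"gripper": 0, "offset": [0, 0, 0], "turn": [0, 0, 0]}, {"gripper": 0, "offset": [0, 0, 0], "turn": [0, 0, 0]}])

```text
time: 15.3
tool_pos: [0.6145, -0.1977, 0.04]
eef_rot: [[0.998, -0.071, 0.001], [-0.071, -0.998, -0.0], [0.001, 0.0, -1.0]]
ft_force: [-0.2, -2.0, 5.8]
gripper_width: 0.141
grasp_force: 30.0
```

Contact felt. Releasing and rising.

Call:
servo_tool(plan=[{"gripper": 0.16, "offset": [0, 0, 0], "turn": [0, 0, 0]}, {"gripper": 0.2, "offset": [0, 0, 0], "turn": [0, 0, 0]}, {"gripper": 0.28, "offset": [0, 0, 0], "turn": [0, 0, 0]}, {"gripper": 0.28, "offset": [0, 0, 0], "turn": [0, 0, 0]}, {"gripper": 0.28, "offset": [0, 0, -0.05], "turn": [0, 0, 0]}, {"gripper": 0.28, "offset": [0, 0, -0.25], "turn": [0, 0, 0]}, {"gripper": 0.5, "offset": [0, 0, -0.3], "turn": [0, 0, 0]}, {"gripper": 0.5, "offset": [0, 0, 0], "turn": [0, 0, 0]}])

```text
time: 16.3
tool_pos: [0.6175, -0.1984, 0.166]
eef_rot: [[0.997, -0.071, 0.01], [-0.071, -0.998, -0.002], [0.01, 0.002, -1.0]]
ft_force: [-0.3, -0.3, -0.8]
gripper_width: 0.445
grasp_force: 0.0
```

Run:
```python
from h import *
p=get_image("wrist")
im,X,Y=rectify(p,(.612,-.165),.026,.1)
cv2.imwrite("pics/w5.png",cv2.rotate(im,cv2.ROTATE_180))
plan(.4239,.0006,.16,1.029,8)
```

```text
tool [ 0.6159 -0.1978  0.1631] yaw -0.0705 tilt [ 0.0056 -0.0013] j [ 0.18  0.54  0.07  1.62 -0.04  0.98 -1.38] d [-0.192   0.1984 -0.0031] dyaw 1.0995
[-0.1284, -0.1153, 0.0019] turn -0.1312
[-0.1114, -0.1318, 0.0019] turn -0.1312
[-0.0923, -0.1458, 0.0019] turn -0.1312
[-0.0715, -0.1571, 0.0019] turn -0.1312
[-0.0493, -0.1654, 0.0019] turn -0.1312
[-0.0262, -0.1706, 0.0019] turn -0.1312
[-0.0026, -0.1726, 0.0019] turn -0.1312
[0.0211, -0.1713, 0.0019] turn -0.1312
```

View pics/w5.png

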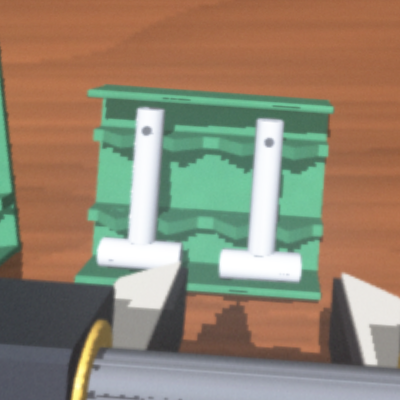

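Short pin is seated, tip at (268,125) and handle at (260,265), parallel to the stock pin. Now the long pin.

Call:
servo_tool(plan=[{"gripper": 0.5, "offset": [-0.128, -0.115, 0.002], "turn": [0, 0, -0.131]}, {"gripper": 0.5, "offset": [-0.111, -0.132, 0.002], "turn": [0, 0, -0.131]}, {"gripper": 0.5, "offset": [-0.092, -0.146, 0.002], "turn": [0, 0, -0.131]}, {"gripper": 0.5, "offset": [-0.071, -0.157, 0.002], "turn": [0, 0, -0.131]}, {"gripper": 0.5, "offset": [-0.049, -0.165, 0.002], "turn": [0, 0, -0.131]}, {"gripper": 0.5, "offset": [-0.026, -0.171, 0.002], "turn": [0, 0, -0.131]}, {"gripper": 0.5, "offset": [-0.003, -0.173, 0.002], "turn": [0, 0, -0.131]}, {"gripper": 0.5, "offset": [0.021, -0.171, 0.002], "turn": [0, 0, -0.131]}])

```text
time: 17.35
tool_pos: [0.4211, 0.002, 0.1559]
eef_rot: [[0.513, 0.858, -0.001], [0.858, -0.513, -0.0], [-0.001, -0.001, -1.0]]
ft_force: [0.5, 0.4, -0.6]
gripper_width: 0.502
grasp_force: 0.0
```

Run:
```python
from h import *
for i in range(4): p=get_image("wrist")
r=fit_pin(p,(.424,.0),.007,.116,[1.03]);print(r)
x,y,t=r[0]
plan(x,y,.021,t,5)
```

```text
(array([ 4.23722536e-01, -5.26495937e-04,  1.03264163e+00]), np.float64(0.861585202968559))
tool [0.4223 0.0013 0.1562] yaw 1.0268 tilt [-0.0006 -0.0002] j [ 0.11  0.24 -0.28  2.14  0.09  0.78 -0.77] d [ 0.0014 -0.0018 -0.1352] dyaw 0.0059
[-0.0008, 0.0022, 0.1352] turn -0.0011
[-0.0008, 0.0022, 0.1352] turn -0.0011
[-0.0008, 0.0022, 0.1352] turn -0.0011
[-0.0008, 0.0022, 0.1352] turn -0.0011
[-0.0008, 0.0022, 0.1352] turn -0.0011
```

Call:
servo_tool(plan=[{"gripper": 0.4, "offset": [-0.001, 0.003, 0.17], "turn": [0, 0, -0.003]}, {"gripper": 0.4, "offset": [-0.001, 0.003, 0.18], "turn": [0, 0, -0.003]}, {"gripper": 0.4, "offset": [-0.001, 0.003, 0.17], "turn": [0, 0, 0]}, {"gripper": 0.4, "offset": [-0.001, 0.002, 0.11], "turn": [0, 0, 0]}, {"gripper": 0.35, "offset": [0, 0, 0.045], "turn": [0, 0, 0]}, {"gripper": 0.3, "offset": [0, 0, 0], "turn": [0, 0, 0]}, {"gripper": 0, "offset": [0, 0, 0], "turn": [0, 0, 0]}, {"gripper": 0, "offset": [0, 0, 0], "turn": [0, 0, 0]}])

```text
time: 18.55
tool_pos: [0.4249, -0.0006, 0.0222]
eef_rot: [[0.512, 0.859, 0.002], [0.859, -0.512, 0.0], [0.001, 0.001, -1.0]]
ft_force: [-0.3, -0.2, 0.6]
gripper_width: 0.143
grasp_force: 30.0
```

Call:
servo_tool(plan=[{"gripper": 0, "offset": [0, 0, 0], "turn": [0, 0, 0]}, {"gripper": 0, "offset": [0, 0, 0], "turn": [0, 0, 0]}, {"gripper": 0, "offset": [0, 0, 0], "turn": [0, 0, 0]}, {"gripper": 0, "offset": [0, 0, 0], "turn": [0, 0, 0]}, {"gripper": 0, "offset": [0, 0, -0.1], "turn": [0, 0, 0]}, {"gripper": 0, "offset": [0, 0, -0.2], "turn": [0, 0, 0]}, {"gripper": 0, "offset": [0, 0, -0.24], "turn": [0, 0, 0]}, {"gripper": 0, "offset": [0, 0, 0], "turn": [0, 0, 0]}])

```text
time: 19.55
tool_pos: [0.4262, -0.0004, 0.1325]
eef_rot: [[0.512, 0.859, 0.006], [0.859, -0.512, 0.0], [0.003, 0.005, -1.0]]
ft_force: [-0.2, 0.4, -1.6]
gripper_width: 0.142
grasp_force: 30.0
```

Run:
```python
from h import *
s=get_state();print(s["gripper_width"],s["grasp_force"])
x,y,a=.635,.0352,.1056
plan(x+.06*np.sin(a),y-.06*np.cos(a),.13,a,8)
```

```text
0.14164489919999967 29.999789893627167
tool [ 4.262e-01 -4.000e-04  1.325e-01] yaw 1.033 tilt [0.0063 0.0002] j [ 0.11  0.28 -0.29  2.16  0.12  0.71 -0.79] d [ 0.2151 -0.0241 -0.0025] dyaw -0.9274
[0.0559, 0.1232, 0.0016] turn 0.1107
[0.0698, 0.1159, 0.0016] turn 0.1107
[0.0828, 0.107, 0.0016] turn 0.1107
[0.0946, 0.0967, 0.0016] turn 0.1107
[0.1051, 0.0852, 0.0016] turn 0.1107
[0.1143, 0.0724, 0.0016] turn 0.1107
[0.1219, 0.0587, 0.0016] turn 0.1107
[0.1279, 0.0442, 0.0016] turn 0.1107
```

Call:
servo_tool(plan=[{"gripper": 0, "offset": [0.057, 0.123, 0], "turn": [0, 0, 0.111]}, {"gripper": 0, "offset": [0.07, 0.116, 0], "turn": [0, 0, 0.111]}, {"gripper": 0, "offset": [0.083, 0.107, 0], "turn": [0, 0, 0.111]}, {"gripper": 0, "offset": [0.095, 0.097, 0], "turn": [0, 0, 0.111]}, {"gripper": 0, "offset": [0.105, 0.085, 0], "turn": [0, 0, 0.111]}, {"gripper": 0, "offset": [0.114, 0.072, 0], "turn": [0, 0, 0.111]}, {"gripper": 0, "offset": [0.122, 0.059, 0], "turn": [0, 0, 0.111]}, {"gripper": 0, "offset": [0.128, 0.044, 0], "turn": [0, 0, 0.111]}])

```text
time: 20.55
tool_pos: [0.6395, -0.0247, 0.1279]
eef_rot: [[0.995, 0.099, -0.002], [0.099, -0.995, -0.001], [-0.002, 0.0, -1.0]]
ft_force: [0.5, 0.7, -0.9]
gripper_width: 0.138
grasp_force: 30.0
```

Run:
```python
from h import *
for i in range(6): p=get_image("wrist")
tip(.116,.119,p)
plan(.6413,-.0245,.04,.1056,8)
im,X,Y=rectify(p,(.638,.006),.031,.1);a=cv2.rotate(im,cv2.ROTATE_180)
cv2.imwrite("pics/w6.png",a)
```

```text
tip ahead of TCP 0.05850000000000004 -> pin centre ahead 0.0005000000000000351 cam [ 0.715 -0.016  0.267]
tool [ 0.6382 -0.0243  0.1286] yaw 0.1048 tilt [-0.0021 -0.0002] j [-0.04  0.57 -0.01  1.66  0.01  0.91 -1.52] d [ 0.0031 -0.0002 -0.0886] dyaw 0.0008
[0.0019, 0.0003, 0.0554] turn -0.0001
[0.0019, 0.0003, 0.0554] turn -0.0001
[0.0019, 0.0003, 0.0554] turn -0.0001
[0.0019, 0.0003, 0.0554] turn -0.0001
[0.0019, 0.0003, 0.0554] turn -0.0001
[0.0019, 0.0003, 0.0554] turn -0.0001
[0.0019, 0.0003, 0.0554] turn -0.0001
[0.0019, 0.0003, 0.0554] turn -0.0001
```

View pics/w6.png

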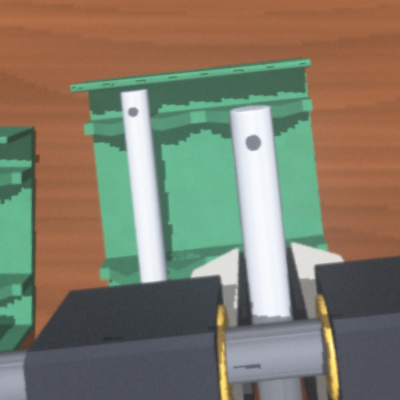

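The wrist view shows the long pin's tip at (250,112) over the right, empty place, with the stock pin at (135,95). The rack's edge and the stock pin together give a place of about (0.640,-0.025). Lowering.

Call:
servo_tool(plan=[{"gripper": 0, "offset": [0.006, 0.004, 0.1], "turn": [0, 0, 0]}, {"gripper": 0, "offset": [0, 0, 0.15], "turn": [0, 0, 0]}, {"gripper": 0, "offset": [0, 0, 0.1], "turn": [0, 0, 0]}, {"gripper": 0, "offset": [0, 0, 0.05], "turn": [0, 0, 0]}, {"gripper": 0, "offset": [0, 0, 0.02], "turn": [0, 0, 0]}, {"gripper": 0, "offset": [0, 0, 0.008], "turn": [0, 0, 0]}, {"gripper": 0, "offset": [0, 0, 0], "turn": [0, 0, 0]}, {"gripper": 0, "offset": [0, 0, 0], "turn": [0, 0, 0]}])

```text
time: 21.85
tool_pos: [0.6411, -0.0251, 0.0445]
eef_rot: [[0.995, 0.103, 0.001], [0.103, -0.995, -0.0], [0.001, 0.0, -1.0]]
ft_force: [-0.5, -0.4, -1.6]
gripper_width: 0.146
grasp_force: 30.0
```

Call:
servo_tool(plan=[{"gripper": 0, "offset": [-0.005, 0, 0.004], "turn": [0, 0, 0]}, {"gripper": 0, "offset": [0, 0, 0.004], "turn": [0, 0, 0]}, {"gripper": 0, "offset": [0, 0, 0.004], "turn": [0, 0, 0]}, {"gripper": 0, "offset": [0, 0, 0.004], "turn": [0, 0, 0]}, {"gripper": 0, "offset": [0, 0, 0], "turn": [0, 0, 0]}, {"gripper": 0, "offset": [0, 0, 0], "turn": [0, 0, 0]}, {"gripper": 0, "offset": [0, 0, 0], "turn": [0, 0, 0]}, {"gripper": 0, "offset": [0, 0, 0], "turn": [0, 0, 0]}])

```text
time: 22.85
tool_pos: [0.6401, -0.026, 0.0413]
eef_rot: [[0.995, 0.103, 0.001], [0.103, -0.995, -0.001], [0.001, 0.001, -1.0]]
ft_force: [-2.0, -1.7, 4.9]
gripper_width: 0.142
grasp_force: 30.0
```

Call:
servo_tool(plan=[{"gripper": 0, "offset": [0, 0, 0.003], "turn": [0, 0, 0]}, {"gripper": 0.16, "offset": [0, 0, 0], "turn": [0, 0, 0]}, {"gripper": 0.2, "offset": [0, 0, 0], "turn": [0, 0, 0]}, {"gripper": 0.28, "offset": [0, 0, 0], "turn": [0, 0, 0]}, {"gripper": 0.28, "offset": [0, 0, 0], "turn": [0, 0, 0]}, {"gripper": 0.28, "offset": [0, 0, -0.05], "turn": [0, 0, 0]}, {"gripper": 0.28, "offset": [0, 0, -0.25], "turn": [0, 0, 0]}, {"gripper": 0.5, "offset": [0, 0, -0.3], "turn": [0, 0, 0]}])

```text
time: 23.85
tool_pos: [0.639, -0.0252, 0.1611]
eef_rot: [[0.995, 0.103, -0.002], [0.103, -0.995, -0.0], [-0.002, -0.0, -1.0]]
ft_force: [-0.3, 0.6, 0.3]
gripper_width: 0.345
grasp_force: 0.0
```

Call:
servo_tool(plan=[{"gripper": 0.5, "offset": [-0.15, 0, -0.1], "turn": [0, 0, 0]}, {"gripper": 0.5, "offset": [-0.2, 0, -0.1], "turn": [0, 0, 0]}, {"gripper": 0.5, "offset": [-0.2, 0, 0], "turn": [0, 0, 0]}, {"gripper": 0.5, "offset": [-0.2, 0, 0], "turn": [0, 0, 0]}, {"gripper": 0.5, "offset": [-0.1, 0, 0], "turn": [0, 0, 0]}, {"gripper": 0.5, "offset": [0, 0, 0], "turn": [0, 0, 0]}, {"gripper": 0.5, "offset": [0, 0, 0], "turn": [0, 0, 0]}, {"gripper": 0.5, "offset": [0, 0, 0], "turn": [0, 0, 0]}])

```text
time: 24.85
tool_pos: [0.4716, -0.0426, 0.2002]
eef_rot: [[0.995, 0.103, 0.001], [0.103, -0.995, 0.0], [0.001, 0.0, -1.0]]
ft_force: [0.9, -0.0, 0.5]
gripper_width: 0.502
grasp_force: 0.0
```

Run:
```python
from h import *
p=get_image("wrist");t=get_image("top");s=get_image("scene")
cv2.imwrite("pics/f.png",np.vstack([p["pixels"][:230,100:540],cv2.resize(s["pixels"][40:240,200:500],(440,293))]))
for n,c,L in [("short",(.615,-.197),.08),("mid",(.612,.194),.098),("long",(.64,-.025),.116),("s.long",(.635,.035),.116)]:
    for q in (p,t): print(n,*[np.round(v,4) for v in fit_pin(q,c,.026,L,[0])])
print(get_state()["tool_pos"])
```

```text
short [ 0.6115 -0.1973 -0.0844] 0.7025
short [ 0.5619 -0.1974  0.226 ] 0.108
mid [ 0.6111  0.1921 -0.0224] 0.3923
mid [6.126e-01 1.945e-01 3.000e-04] 0.7718
long [ 0.5606 -0.0329  0.0773] 0.33
long [ 0.6555 -0.0229  0.0887] 0.5662
s.long [ 0.5542  0.0303 -0.0007] 0.317
s.long [0.6351 0.0351 0.1054] 0.8149
[ 0.47109489 -0.04266774  0.1999482 ]
```

View pics/f.png

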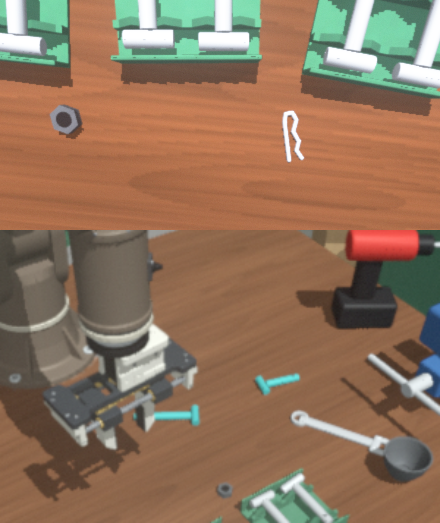

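All 10 views are used. I'll move the arm aside and check numerically from the top camera.

Call:
servo_tool(plan=[{"gripper": 0.5, "offset": [-0.05, 0.25, -0.05], "turn": [0, 0, 0]}, {"gripper": 0.5, "offset": [-0.05, 0.28, -0.05], "turn": [0, 0, 0]}, {"gripper": 0.5, "offset": [-0.05, 0.28, 0], "turn": [0, 0, 0]}, {"gripper": 0.5, "offset": [0, 0.28, 0], "turn": [0, 0, 0]}, {"gripper": 0.5, "offset": [0, 0.28, 0], "turn": [0, 0, 0]}, {"gripper": 0.5, "offset": [0, 0.28, 0], "turn": [0, 0, 0]}, {"gripper": 0.5, "offset": [0, 0.1, 0], "turn": [0, 0, 0]}, {"gripper": 0.5, "offset": [0, 0, 0], "turn": [0, 0, 0]}])

```text
time: 26.0
tool_pos: [0.4766, -0.3951, 0.2194]
eef_rot: [[0.995, 0.101, -0.001], [0.101, -0.995, 0.0], [-0.001, -0.0, -1.0]]
ft_force: [0.0, 0.2, 0.4]
gripper_width: 0.497
grasp_force: 0.0
```

Run:
```python
from h import *
t=get_image("top")
for n,c,L in [("short",(.615,-.197),.08),("s.short",(.618,-.137),.08),("mid",(.612,.194),.098),("s.mid",(.612,.134),.098),("long",(.64,-.025),.116),("s.long",(.635,.035),.116)]:
    print(n,*[np.round(v,4) for v in fit_pin(t,c,.026,L,[0])])
print(get_state()["tool_pos"],get_state()["ft_force"])
```

```text
short [ 0.613  -0.1962 -0.0723] 0.773
s.short [ 0.6184 -0.1365 -0.0706] 0.7817
mid [ 0.6126  0.1945 -0.0008] 0.7683
s.mid [ 0.6121  0.1347 -0.0015] 0.8007
long [ 0.6398 -0.0247  0.1047] 0.81
s.long [0.6351 0.0351 0.1063] 0.8125
[ 0.47704791 -0.39333094  0.21955656] [ 0.06679549  0.70789161 -0.2386312 ]
```

```bash
python3 -c "
from plant import *
print(hand_in())"
```

```text
the job is handed in; nothing more can be done
None
```

I set all three loose pins in the empty places of their racks and handed the job in at about 26 s. A final top-camera check put each one 60 mm from its stock pin, parallel to it, with its handle on the same side; the judge's verdict was not shown.

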